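# Hang, shut and pin the pipe-bay gate in a fitter's van

## Robot

A 6-joint arm with a two-finger parallel gripper is mounted at the origin on the work surface. World frame = base frame: x ahead of the robot, y to its left, z up, the work surface at z = 0. Lengths are in m, angles in rad, forces in N, time in s.
With the tool pointing down it reaches from about 0.35 to 0.775 m from the base axis. Payload 7.3 kg.
Tool frame: the origin (TCP) lies at the very end of the fingers, on their centre line; the grasp point (between the pads) lies 19 mm behind it; z points along the fingers, y is the line along which they close (so a half turn about z gives the same grasp; the last joint's range is limited). The gripper opens to 92 mm and grips with 3 to 60 N. Pads are 19 mm wide; open, the fingers measure 130 mm over their backs; the gripper's body (75 mm by 190 mm) begins 47 mm behind the grasp point.
Start: joints at [0.955, 0.342, 1.524, -0, 1.275, -0.146], TCP at [0.238, 0.468, 0.188] pointing down, gripper open.
Joint ranges: [-2.53, 2.53], [-0.77, 2.02], [0.04, 2.7], [-1, 4.14], [0.28, 2.66], [-3.11, 3.11]. Speed limits (rad/s): [2.57, 2.57, 3.14, 3.14, 3.14, 3.14].

## Interface

Orientations are given as [roll, pitch, yaw] about the fixed x, y, z axes, in that order (R = Rz(yaw) Ry(pitch) Rx(roll)).
In Python, from cell import robot gives the robot as it stands. The module is installed in compiled form; this text tells all that it offers.
- The arm moves only by the tool arm_command, never from a script. Its argument "moves" is a list of rows, each a list of 3 entries, a list of its own where there are three numbers: the shift along the tool's x, y, z in m, then the turn, a rotation vector about the tool's x, y, z in rad, then the finger opening in m, from 0 to 0.0918. In form: [[[dx, dy, dz], [ax, ay, az], claw], ...]. A call has exactly 5 rows; each row is the pose to reach, as a shift and turn from the pose commanded when the call began, along the tool's axes at that moment; what a row does not reach only later rows make up. A row lasts 1/10 s, in which the tool goes at most 50 mm and 8.59 degrees, less where a joint would pass 70% of its speed; a pose out of reach is approached as far as the arm can. A call with a gripper value outside its range is refused whole. The fingers move at their own pace and stop on an object; "squeeze" is the grip in N (left out, the last holds). Time passes only in rows, so rows that repeat a pose let the fingers close, or fill a call up. It gives the time, the measured TCP pose, the force, the opening and the grip force at its end, in the units of the state.
- robot.observe(): the state, without advancing time (a new reading comes with each control period).
- robot.read_camera(name): name is "scene" or "top" or "wrist"; returns the picture (384x512x3 uint8, red, green, blue); there is no depth.
- robot.camera_model(name): a dict with "fx", "fy", "cx", "cy" (pixels), "R" (3x3) and "t" (3): a world point X has camera coordinates R X + t. Camera axes: x right, y down, z forward; pixel columns grow to the right and rows downward; lengths in m; the calibration is good to about 2 mm. A picture is of the moment at which its call begins: read the wrist's pose just before it. camera_model takes no time and is no camera call; for the wrist camera it gives the pose at the moment of the call.
- robot.hand_in(): hands the job in; it is judged then, once.
The state is a dict: "time": time; "qpos": joint angles; "qvel": joint speeds; "joint_efforts": joint torques, N m; "tool_pos": TCP position; "tool_rot": TCP orientation; "contact_force": force on the tool from outside, world axes, zero at the start; "torque": the same for the moment, N m; "opening": finger opening in m; "grip_force": force on a finger pad.
Only numpy, scipy, OpenCV 4.12 (cv2) and the standard library are available. Lean on these libraries where they do the work, as an engineer would, in place of code of your own. Each camera call takes 0.05 s, during which the arm holds its last target. There are 200 camera calls.

## Task

Hang the loose gate on the pipe bay: hold it ajar on the robot's side and lower it gently, not dropped, so that both of its sockets go fully down on the two upright pintles. Then swing it shut against its stop and drop the locking pin all the way home through the upper keeper ear, the gate's eye and the lower keeper ear. Leave the other loose things on the deck where they are.

Things in the scene. Friction and masses are not known exactly. Their poses are not given: they have to be found in the camera images.
- bay: Fixed pipe bay: plywood channel of copper and grey pipes, 290 mm wide, sides 115 mm high. Origin on the deck, middle of the front opening; x into the bay (away from the robot), y along the opening, z up. Hinge post 28 mm square, 150 mm high, at y=+117.5 mm; keeper post 172 mm high at y=-117.5 mm. Pipes start 50 mm behind the opening, under 60 mm high. The gate opens to -x.
- pintle_low (a point): Foot of the lower pintle, on top of its hinge arm: bay frame (0, 82.5, 45) mm. Pintle: steel pin 12 mm diameter, 22 mm tall, the top 10 mm tapering to 5 mm. Arm 20 mm wide, 10 mm thick, round-ended, coming from the hinge post. The upper pintle stands straight above it.
- pintle_high (a point): Foot of the upper pintle, on its arm: bay frame (0, 82.5, 145) mm; same pin and arm as the lower. The lower socket must get in under this arm (underside at z=135 mm), so bring the gate in from the front (-x), raised 25 to 65 mm above its hung height, then lower it.
- keeper (a point): Centre of the hole in the upper keeper ear, at its top face: bay frame (0, -82.5, 172) mm. Ear 12 mm thick, 26 mm square, vertical hole 13 mm diameter. Because of this ear the gate cannot be lowered in the shut position: it has to be hung ajar (0.3 rad or more) and swung in.
- keeper_low (a point): Centre of the hole in the lower keeper ear, at its underside: bay frame (0, -82.5, 114) mm. Same ear and hole; 34 mm free height between the ears.
- stop (a point): Middle of the front face of the stop rail, bay frame (9, -52, 47.5) mm: rail z 35 to 60 mm, y -105 to 0 mm. The shut gate rests against or just before it, its x axis along the bay's -y.
- gate: Loose gate leaf, aluminium frame, plywood panel, 170 mm high, 196 mm long, 0.3 to 0.5 kg, upright in the stand at the start. Origin on the axis of the two sockets, at the bottom edge's height; z up, x along the leaf to the free end. Leaf x=18 to 140 mm, 16 mm thick in y. Hung: origin 30 mm above the deck, sags 3 mm at the free end, stays at the angle where it is left.
- socket_low (a point): Underside centre of the lower socket: gate frame (0, 0, 15) mm. Socket block 26 mm wide, 18 mm high, vertical 14 mm through hole. Hung, it lies on pintle_low.
- socket_high (a point): Underside centre of the upper socket, same size: gate frame (0, 0, 115) mm. Hung, it lies on pintle_high.
- gate_top (a point): Middle of the leaf's top edge: gate frame (78, 0, 170) mm. The top rail, 16 mm square, can be gripped here across its thickness, fingers either side of the leaf; centre of mass is below it.
- gate_eye (a point): Centre of the vertical 16 mm hole in the gate's eye plate (26 mm wide, 10 mm thick, sticking out at the free end): gate frame (165, 0, 113) mm. Shut, it lies between the keeper ears on their axis.
- stand: Fixed stand for the gate: 120 by 80 mm base 8 mm thick with two lips to z=30 mm, 20 mm apart, along its x. Origin under its centre. The gate starts in it, x axes parallel, gate_top above the centre, bottom edge at z=8 mm. It may be on the left or on the right.
- block: Fixed grey parking block 70 by 70 by 60 mm for the pin, origin under its centre, 12.5 mm hole 50 mm deep in the middle of the top. It may be on the left or on the right.
- pin: Loose steel locking pin, 110 mm long, 0.1 kg, upright in the block at the start with its tip at z=10 mm. Origin at the tip, z along the pin to the head. Shank 10 mm diameter, 80 mm long, tip tapering to 5 mm over 10 mm; head a cylinder 24 mm diameter, 30 mm tall.
- pin_collar (a point): Underside centre of the pin's head: pin frame (0, 0, 80) mm. With the pin home it lies on point keeper.
- pin_head (a point): Middle of the pin's head: pin frame (0, 0, 95) mm.
- tape_roll: Loose roll of tape lying flat, 84 mm diameter, 24 mm high. Bystander. Origin under its centre.
- screwdriver: Loose screwdriver lying on the deck. Bystander.
- wrench: Loose wrench lying on the deck. Bystander.
- flux_tin: Loose metal tin, 66 mm diameter, 45 mm high. Bystander. Origin under its centre.
- tape_measure: Loose tape measure lying flat, 72 by 68 mm, 40 mm high. Bystander. Origin under its centre.
- coupling: Loose brass pipe coupling, 70 mm long, 36 mm high. Bystander. Origin under its centre.
There are look-alikes about, which are no part of the job. Leave any green or pink look-alike of the gate alone.

How it is judged:
On the way, in this order (a step that is already met when the one before it is completed fails the run):
1. both sockets are fully down on their pintles, the gate still ajar (distance between socket_low and pintle_low below 0.005 m and distance between socket_high and pintle_high below 0.005 m), for 0.2 s.
2. the hung gate is swung shut, its eye between the keeper ears (all of step 1 and horizontal distance between gate_eye and keeper below 0.008 m), for 0.2 s.
At the end, for the whole second after the job is handed in: Both sockets within 5 mm of the feet of their pintles, the gate's eye within 8 mm of the keeper axis (shut), the pin's head down on the upper keeper ear within 6 mm with its tip below the lower ear within 6 mm of the axis, upright within 0.1 rad, all at rest (all of step 2 and distance between pin_collar and keeper below 0.006 m and horizontal distance between pin and keeper_low below 0.006 m and angle between pin's own z axis and vertical below 0.1 rad and linear speed of each of pin, gate below 0.03 m/s); the robot touches nothing.
It fails at once if the gate is dropped onto its pintles (moving faster than 0.3 m/s when nearly down) (distance between socket_low and pintle_low below 0.015 m and linear speed of gate above 0.3 m/s).
It fails at once if a bystander is shifted by more than 40 mm (distance of any of tape_roll, screwdriver, wrench, flux_tin, tape_measure, coupling from where it was at the start of the episode above 0.04 m).
It also fails if it takes over 64 s, if anything falls off the work surface, if the arm or the gripper's body presses on something with over 40 N, if the wrist force passes 120 N, or if a joint passes its speed limit or range.

## Working session

There is one attempt and no reset: what is moved stays moved. The work goes in short steps, Python scripts to look and compute and a tool call to move; the robot and the scene stay as the last step left them, time stands still between calls to the robot, and variables do not carry over. Pictures are saved under pics/ and viewed, at most 10 in all, crops included, and the job is handed in when it is done.

Besides the shell and the picture viewer there is one more tool, called after "Call:" by a JSON object that holds its "fn" and its "kwargs", one argument or row to a line. arm_command: Moves the arm, as the interface text tells. Its arguments: {"type":"object","properties":{"moves":{"type":"array"},"squeeze":{"type":"number"}},"required":["moves"]}

```bash
mkdir -p pics; ls; cat > h.py <<'E'
from cell import robot
import numpy as np, cv2
def snap(name,fn,crop=None,scale=1):
    m=robot.camera_model(name); im=robot.read_camera(name)
    cv2.imwrite('pics/raw_'+fn,im[:,:,::-1])
    return m,im
def ray(m,u,v):
    R=np.array(m['R']);t=np.array(m['t'])
    d=R.T@np.array([(u-m['cx'])/m['fx'],(v-m['cy'])/m['fy'],1]); return -R.T@t,d
def atz(m,u,v,z):
    o,d=ray(m,u,v); return o+d*(z-o[2])/d[2]
def proj(m,X):
    c=np.array(m['R'])@np.array(X)+np.array(m['t']); return np.array([m['fx']*c[0]/c[2]+m['cx'],m['fy']*c[1]/c[2]+m['cy']])
E
python3 - <<'E'
from h import *
s=robot.observe();print(s)
m,a=snap('top','t0.png');_,b=snap('scene','s0.png')
print(m, robot.camera_model('scene'))
cv2.imwrite('pics/top0.png',cv2.resize(a[:,:,::-1],(800,600),interpolation=cv2.INTER_CUBIC))
cv2.imwrite('pics/scene0.png',cv2.resize(b[:,:,::-1],(800,600),interpolation=cv2.INTER_CUBIC))
E
```

```text
pics
{'time': 0.0, 'qpos': array([ 9.54982609e-01,  3.42718650e-01,  1.52501545e+00, -4.59781419e-05,
        1.27539234e+00, -1.46030673e-01]), 'qvel': array([ 2.56416626e-03,  4.74761713e-05,  2.35400339e-04, -2.33694204e-04,
       -8.70398878e-04, -1.10256212e-03]), 'joint_efforts': array([ 2.37043561e-03, -4.31246209e+01, -2.44228417e+01,  7.20440643e-02,
        5.58807410e-02, -1.31952056e-04]), 'tool_pos': array([0.23740032, 0.46773602, 0.18724767]), 'tool_rot': array([-3.14006879e+00, -1.79686742e-04,  2.67182289e+00]), 'contact_force': array([-0.11425995,  0.42968478, -0.40977552]), 'torque': array([-0.0019396 ,  0.0603279 , -0.02210409]), 'grip_force': 0.0, 'opening': 0.0921704809210646}
{'fx': 369.65500750626654, 'fy': 369.65500750626654, 'cx': 258.69323574173615, 'cy': 192.42096313937682, 'R': array([[-0.01927121, -0.99975338, -0.01103584],
       [-0.98147252,  0.02102108, -0.19044633],
       [ 0.19063135,  0.00716124, -0.98163558]]), 't': array([0.03069454, 0.44614778, 1.34868543])} {'fx': 357.85812690557265, 'fy': 357.85812690557265, 'cx': 252.23981022663824, 'cy': 196.08718238124894, 'R': array([[ 0.33532882,  0.94199158, -0.01436811],
       [ 0.77777984, -0.28541455, -0.55999737],
       [-0.53161367,  0.17660803, -0.82836979]]), 't': array([-0.15233114, -0.28128757,  1.34443575])}
```

View pics/top0.png

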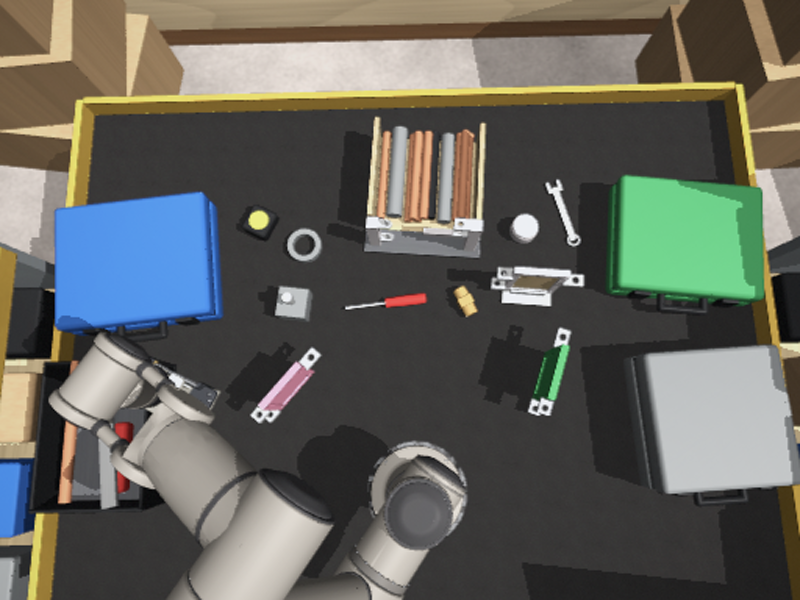

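View pics/scene0.png

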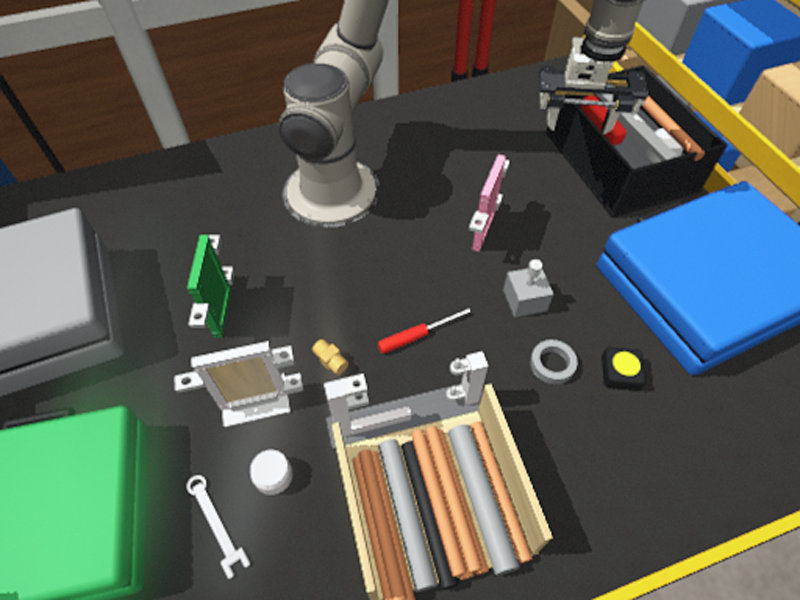

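The top view (800 px scale) shows the gate in its stand on the right, top about (543,270), sockets at its left (500,275) and eye at its right (573,280). The bay front is near (425,235), with the hinge post left (385,225) and keeper right (465,225). The pin and block are at (290,300). The green and pink gates are decoys.

```bash
python3 - <<'E'
from h import *
np.set_printoptions(precision=4,suppress=True)
m=robot.camera_model('top')
k=.64
for n,u,v,z in [('pinhead',287,297,.12),('block',293,303,.06),('gateL',508,275,.17),('gatetop',543,270,.178),('eye',574,280,.12),('sockhi',503,274,.14),('keeper',467,225,.172),('hinge',387,225,.145),('bayfrontL',366,254,0),('bayfrontR',480,257,0)]:
    print(n,atz(m,u*k,v*k,z))
w=robot.camera_model('wrist');R=np.array(w['R']);t=np.array(w['t'])
s=robot.observe()
from scipy.spatial.transform import Rotation as Ro
T=Ro.from_euler('xyz',s['tool_rot']).as_matrix()
print('cam in tool',T.T@(-R.T@t-s['tool_pos']));print(R@T);print(w['fx'],w['cx'],w['cy'])
a=cv2.imread('pics/raw_t0.png');b=cv2.imread('pics/raw_s0.png')
c1=cv2.resize(a[130:200,225:385],(800,350),interpolation=cv2.INTER_CUBIC)
c2=cv2.resize(b[210:300,105:325],(800,327)[:2],interpolation=cv2.INTER_CUBIC)[:250]
cv2.imwrite('pics/c1.png',np.vstack([c1,c2]))
E
```

```text
pinhead [0.446  0.2883 0.12  ]
block [0.4434 0.2866 0.06  ]
gateL [ 0.4746 -0.2087  0.17  ]
gatetop [ 0.4823 -0.2843  0.178 ]
eye [ 0.4715 -0.3673  0.12  ]
sockhi [ 0.4843 -0.203   0.14  ]
keeper [ 0.5909 -0.123   0.172 ]
hinge [0.6041 0.0569 0.145 ]
bayfrontL [0.5772 0.1162 0.    ]
bayfrontR [ 0.5629 -0.1711  0.    ]
cam in tool [ 0.0686 -0.0002 -0.1964]
[[ 0.0015  1.      0.0004]
 [-0.966   0.0015 -0.2587]
 [-0.2587 -0.      0.966 ]]
319.7696695282861 257.806270046819 193.14067623023206
```

View pics/c1.png

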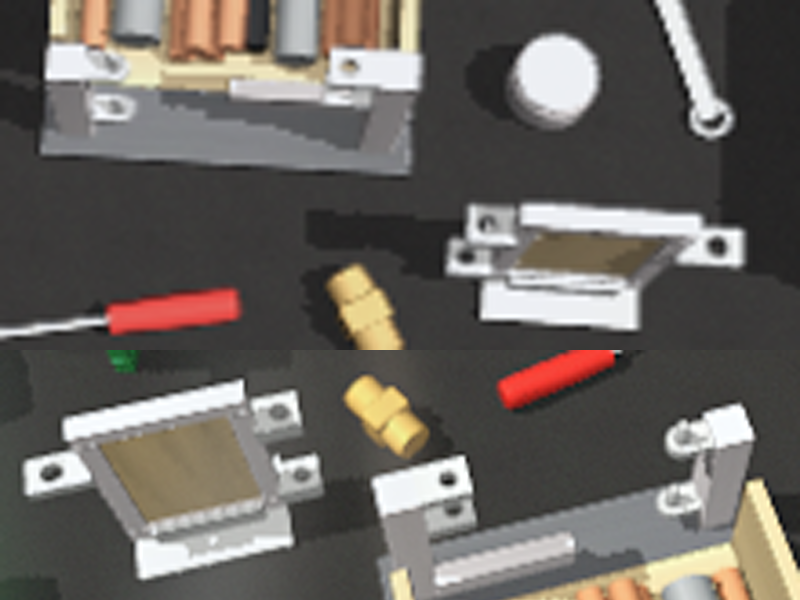

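The crop clearly shows the socket holes at (487,224) and (466,257), the eye hole at (717,245), the keeper hole at (349,66) and the pintles near (107,62) and (117,104). I will now fit the gate and bay poses from both views.

```bash
cat > fit.py <<'E'
from h import *
from scipy.optimize import least_squares
np.set_printoptions(precision=4,suppress=True)
mt=robot.camera_model('top');ms=robot.camera_model('scene')
T=lambda u,v:np.array([u/5+225,v/5+130]);S=lambda u,v:np.array([u*220/800+105,(v-350)*90/327+210])
def fit(obs,x0):
    def P(p,X):
        c,s=np.cos(p[2]),np.sin(p[2]);return [p[0]+c*X[0]-s*X[1],p[1]+s*X[0]+c*X[1],X[2]]
    f=lambda p:np.concatenate([proj(m,P(p,X))-uv for X,m,uv in obs])
    r=least_squares(f,x0,loss='soft_l1');print(r.x,np.degrees(r.x[2]));print(r.fun.reshape(-1,2));return r.x,P
g=lambda x,z:[x,0,z+.008]
p,P=fit([(g(0,.133),mt,T(487,224)),(g(0,.033),mt,T(466,257)),(g(.165,.118),mt,T(717,245)),
 (g(0,.133),ms,S(279,411)),(g(0,.033),ms,S(303,474)),(g(.165,.118),ms,S(51,471))],[.48,-.2,-1.57])
print('gate_top',P(p,g(.078,.17)))
b=lambda y,z,x=0:[x,y,z]
q,P=fit([(b(-.0825,.172),mt,T(349,66)),(b(-.0825,.172),ms,S(448,479)),
 (b(.0825,.167),mt,T(107,60)),(b(.0825,.067),mt,T(117,103)),(b(.0825,.167),ms,S(684,432)),(b(.0825,.067),ms,S(679,492))],[.58,-.02,0])
print('pintle',P(q,b(.0825,.145)),'keeper',P(q,b(-.0825,.172)))
print('pin',fit([([0,0,.12],mt,np.array([287,297])*.64),([0,0,.12],ms,np.array([535,266])*.64)],[.44,.28,0])[0])
E
python3 fit.py
```

```text
[ 0.4887 -0.2051 -1.6699] -95.67647174913118
[[ 0.106  -0.7384]
 [ 0.1234 -1.0232]
 [-0.0313 -0.4483]
 [-0.0379 -0.5901]
 [-0.3699 -0.6339]
 [ 0.103  -0.3549]]
gate_top [np.float64(0.48098703027091866), np.float64(-0.2827035025670421), 0.17800000000000002]
[ 0.605  -0.0267 -0.0965] -5.52691127327134
[[-0.0605 -0.7946]
 [ 0.435  -0.6751]
 [ 1.3996 -2.4222]
 [ 0.4547 -2.2896]
 [ 0.5662 -1.8437]
 [-1.0577 -0.7076]]
pintle [np.float64(0.6129905297614658), np.float64(0.055421803885749125), 0.145] keeper [np.float64(0.5970988402289191), np.float64(-0.1088111227879272), 0.172]
[0.4492 0.2867 0.    ] 0.0
[[ 0.457  -0.9112]
 [ 0.1428 -1.5498]]
pin [0.4492 0.2867 0.    ]
```

```bash
cat >> h.py <<'E'
from scipy.spatial.transform import Rotation as Ro
def go(pos,yaw=None,s=None):
    s=s or robot.observe();R=Ro.from_euler('xyz',s['tool_rot'])
    y=s['tool_rot'][2] if yaw is None else yaw
    R2=Ro.from_euler('xyz',[np.pi,0,y])
    return np.round(R.inv().apply(np.array(pos)-s['tool_pos']),4),np.round((R.inv()*R2).as_rotvec(),3)
E
python3 - <<'E'
from h import *
print(go([.237,.468,.29]));print(go([.481,-.283,.26],np.radians(84.3)))
E
```

```text
(array([ 5.000e-04, -1.000e-04, -1.027e-01]), array([-0.001, -0.   ,  0.   ]))
(array([-0.5571, -0.5593, -0.072 ]), array([-1.0e-03,  1.0e-03,  1.2e+00]))
```

Call:
{"fn": "arm_command", "kwargs": {
  "moves": [
    [[0,0,-0.05],[0,0,0],0.06],
    [[-0.01,-0.01,-0.09],[0,0,0.1],0.06],
    [[-0.045,-0.045,-0.09],[0,0,0.2],0.06],
    [[-0.08,-0.08,-0.09],[0,0,0.3],0.06],
    [[-0.115,-0.115,-0.09],[0,0,0.4],0.06]
  ]
}}

```text
time: 0.6
tool_pos: [0.2881, 0.3119, 0.2778]
tool_rot: [-3.142, 0.0, 2.269]
contact_force: [1.6, 0.0, 0.7]
opening: 0.0608
grip_force: 0.0
```

```bash
python3 - <<'E'
from h import *
s=robot.observe();print(s['time'],s['tool_pos'],s['tool_rot']);print(go([.481,-.283,.26],np.radians(84.3)))
E
```

```text
0.6 [0.288068   0.31193122 0.27775295] [-3.14155482e+00  2.34093359e-04  2.26896618e+00]
(array([-0.5797, -0.2346,  0.0179]), array([0.   , 0.   , 0.798]))
```

Call:
{"fn": "arm_command", "kwargs": {
  "moves": [
    [[-0.045,-0.018,0],[0,0,0.13],0.06],
    [[-0.09,-0.036,0],[0,0,0.26],0.06],
    [[-0.135,-0.054,0],[0,0,0.39],0.06],
    [[-0.18,-0.072,0],[0,0,0.52],0.06],
    [[-0.225,-0.09,0],[0,0,0.65],0.06]
  ]
}}

```text
time: 1.1
tool_pos: [0.3644, 0.0817, 0.2779]
tool_rot: [3.141, -0.0, 1.617]
contact_force: [1.6, 1.9, -1.3]
opening: 0.0601
grip_force: 0.0
```

```bash
python3 - <<'E'
from h import *
s=robot.observe();print(s['time'],s['tool_pos'],s['tool_rot']);print(go([.481,-.283,.26],np.radians(84.3)))
E
```

```text
1.1 [0.36443628 0.08169135 0.27788746] [ 3.14136337e+00 -1.70113346e-04  1.61663814e+00]
(array([-0.3697,  0.0997,  0.0178]), array([ 0.   , -0.   ,  0.145]))
```

Call:
{"fn": "arm_command", "kwargs": {
  "moves": [
    [[-0.045,0.012,0],[0,0,0],0.06],
    [[-0.09,0.024,0],[0,0,0],0.06],
    [[-0.135,0.036,0],[0,0,0],0.06],
    [[-0.18,0.048,0],[0,0,0],0.06],
    [[-0.225,0.06,0],[0,0,0],0.06]
  ]
}}

```text
time: 1.6
tool_pos: [0.4359, -0.14, 0.2777]
tool_rot: [-3.141, -0.0, 1.621]
contact_force: [1.5, 1.0, 0.4]
opening: 0.0597
grip_force: 0.0
```

Call:
{"fn": "arm_command", "kwargs": {
  "moves": [
    [[-0.045,0.012,0],[0,0,0.05],0.06],
    [[-0.09,0.024,0],[0,0,0.1],0.06],
    [[-0.13,0.036,0.01],[0,0,0.145],0.06],
    [[-0.145,0.04,0.018],[0,0,0.145],0.06],
    [[-0.145,0.04,0.018],[0,0,0.145],0.06]
  ]
}}

```text
time: 2.1
tool_pos: [0.4825, -0.2819, 0.2573]
tool_rot: [-3.138, -0.003, 1.475]
contact_force: [0.7, -0.1, 0.5]
opening: 0.0597
grip_force: 0.0
```

```bash
python3 - <<'E'
from h import *
s=robot.observe();print(s['time'],s['tool_pos'],s['tool_rot'])
m,a=snap('wrist','w1.png')
import pickle;pickle.dump(m,open('w1.pkl','wb'))
for X in ([.489,-.205,.141],[.481,-.283,.178],[.472,-.369,.126]): print(proj(m,X)*1.5625)
cv2.imwrite('pics/w1.png',cv2.resize(a[:,:,::-1],(800,600),interpolation=cv2.INTER_CUBIC))
E
```

```text
2.1 [ 0.48250183 -0.28187919  0.25729935] [-3.13773664e+00 -2.50031948e-03  1.47516141e+00]
[401.04899315 154.14921898]
[399.59756967 295.78751823]
[399.29425617 395.31642751]
```

View pics/w1.png

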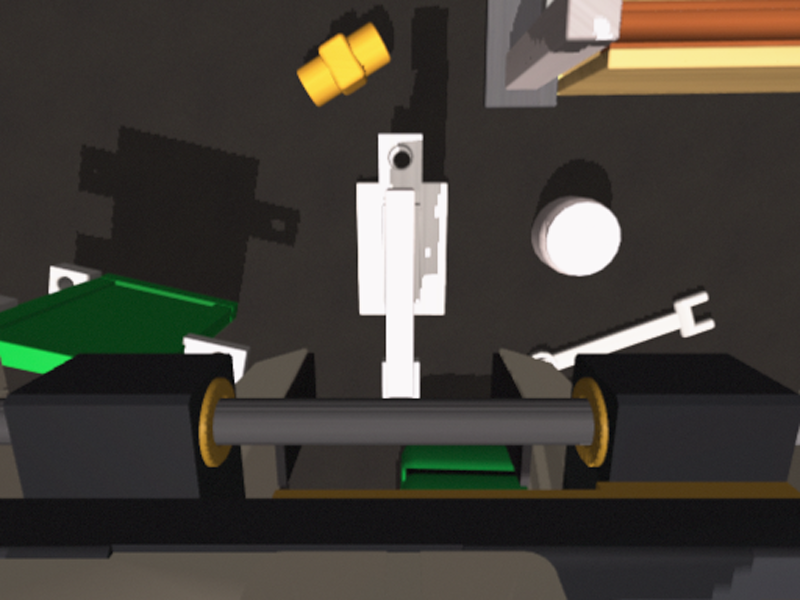

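The wrist view shows the gate as predicted, with the socket hole at (401,157) and the rail centred at u≈400. I will descend and grip.

Call:
{"fn": "arm_command", "kwargs": {
  "moves": [
    [[-0.001,-0.001,0.035],[0,0,0],0.06],
    [[-0.001,-0.001,0.075],[0,0,0],0.06],
    [[-0.001,-0.001,0.1],[0,0,0],0.06],
    [[-0.001,-0.001,0.106],[0,0,0],0.06],
    [[-0.001,-0.001,0.106],[0,0,0],0.04]
  ]
}}

```text
time: 2.65
tool_pos: [0.4821, -0.2805, 0.1544]
tool_rot: [-3.141, -0.0, 1.478]
contact_force: [-0.1, 0.2, 0.5]
opening: 0.0556
grip_force: 0.0
```

Call:
{"fn": "arm_command", "kwargs": {
  "moves": [
    [[0,0,0],[0,0,0],0.02],
    [[0,0,0],[0,0,0],0.0],
    [[0,0,0],[0,0,0],0.0],
    [[0,0,0],[0,0,0],0.0],
    [[0,0,0],[0,0,0],0.0]
  ],
  "squeeze": 50
}}

```text
time: 3.15
tool_pos: [0.4822, -0.2819, 0.1542]
tool_rot: [3.141, 0.0, 1.477]
contact_force: [-0.4, 0.2, -0.3]
opening: 0.0165
grip_force: 0.0
```

```bash
python3 - <<'E'
from h import *
s=robot.observe();print(s)
print(go([.481,-.283,.22],1.475))
E
```

```text
{'time': 3.15, 'qpos': array([-6.66258757e-01,  4.30878423e-01,  1.48376495e+00,  1.14695337e-04,
        1.22647595e+00, -5.72202874e-01]), 'qvel': array([ 0.00027273,  0.00472779,  0.00365234,  0.00032831, -0.00154641,
       -0.00048825]), 'joint_efforts': array([ 3.47586838e-02, -4.72647500e+01, -2.39373869e+01,  4.79785306e-02,
        7.56363384e-02,  2.63629900e-04]), 'tool_pos': array([ 0.48221164, -0.28187364,  0.15420635]), 'tool_rot': array([3.14113625e+00, 1.65519307e-04, 1.47670172e+00]), 'contact_force': array([-0.44350998,  0.21307765, -0.32193395]), 'torque': array([-0.14890599,  0.07406685,  0.01434423]), 'grip_force': 0.0, 'opening': 0.01645004645309987}
(array([-0.0012, -0.0011, -0.0658]), array([0.   , 0.   , 0.002]))
```

Call:
{"fn": "arm_command", "kwargs": {
  "moves": [
    [[0,0,0],[0,0,0],0.0],
    [[0,0,0],[0,0,0],0.0],
    [[0,0,0],[0,0,0],0.0],
    [[0,0,-0.005],[0,0,0],0.0],
    [[0,0,-0.015],[0,0,0],0.0]
  ]
}}

```text
time: 3.65
tool_pos: [0.4818, -0.2815, 0.1688]
tool_rot: [-3.14, -0.001, 1.477]
contact_force: [-0.2, -0.7, -0.2]
opening: 0.0001
grip_force: 0.0
```

Call:
{"fn": "arm_command", "kwargs": {
  "moves": [
    [[0,0,-0.015],[0,0,0],0.0],
    [[0,0,-0.03],[0,0,0],0.0],
    [[0,0,-0.045],[0,0,0],0.0],
    [[0,0,-0.052],[0,0,0],0.0],
    [[0,0,-0.052],[0,0,0],0.0]
  ]
}}

```text
time: 4.15
tool_pos: [0.4827, -0.2822, 0.2224]
tool_rot: [3.139, 0.001, 1.477]
contact_force: [0.2, -0.2, 0.9]
opening: 0.0004
grip_force: 0.0
```

```bash
python3 - <<'E'
from h import *
s=robot.observe();print(s['time'],s['contact_force'],s['torque'])
# gate grip offset assumed: tool at gate x=.078 ; target ajar, first back then in
bay=np.array([.613,.055]);by=-.0965
aj=by-np.pi/2-.5; d=np.array([np.cos(aj),np.sin(aj)])
nx=np.array([np.cos(by),np.sin(by)])
pre=bay+.078*d-.09*nx
print('pre',pre,go([*pre,s['tool_pos'][2]],aj+np.pi))
print('hung',bay+.078*d)
E
```

```text
4.15 [ 0.20319883 -0.18529689  0.91267341] [-0.08642884  0.06996299  0.05382871]
pre [ 0.4796022 -0.0008584] (array([ 0.2798, -0.0295, -0.0005]), array([0.003, 0.001, 0.503]))
hung [ 0.56918347 -0.00952993]
```

Fingers closed to zero, so the gate was missed. I need to look.

```bash
python3 - <<'E'
from h import *
m,a=snap('wrist','w2.png');mt,b=snap('top','t2.png')
print(proj(m,[.481,-.283,.178])*1.5625)
A=cv2.resize(a[:,:,::-1],(533,400));B=cv2.resize(b[120:200,290:396,::-1],(267*2//1-1,400))
cv2.imwrite('pics/v2.png',cv2.resize(np.hstack([A,B]),(800,300)))
E
```

```text
[398.01951726 311.96656502]
```

View pics/v2.png

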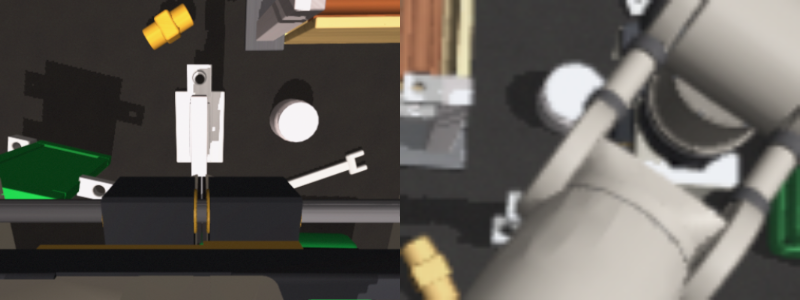

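```bash
python3 - <<'E'
from h import *
ms,b=snap('scene','s2.png')
s=robot.observe();print(proj(ms,s['tool_pos']),proj(ms,[.481,-.283,.178]))
a=cv2.imread('pics/raw_w2.png')
A=cv2.resize(a[80:240,180:340],(400,400));B=cv2.resize(b[160:280,90:210,::-1],(400,400),interpolation=cv2.INTER_CUBIC)
cv2.imwrite('pics/v3.png',np.hstack([A,B]))
E
```

```text
[143.92500939 217.18222593] [147.77751421 225.76509339]
```

View pics/v3.png

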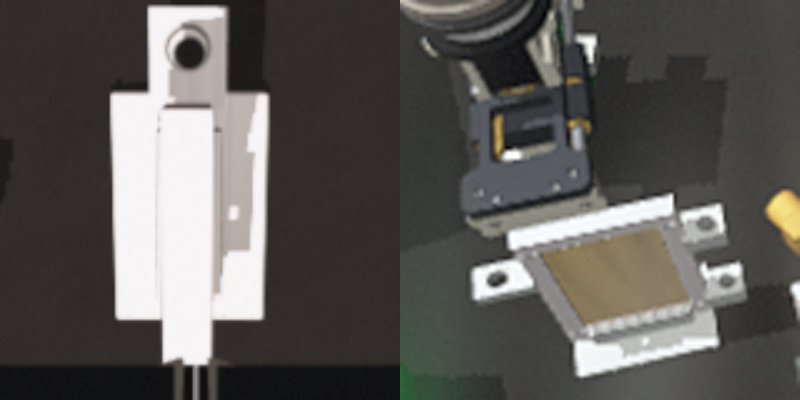

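The gate is untouched. The visible fingertips sit about 35–40 mm behind the reported TCP: their edges are at raw v≈224 where the model puts the TCP at ~203, and the inner gap is 180 px where 145 px was expected. So I have to go about 30 mm deeper and grip again.

Call:
{"fn": "arm_command", "kwargs": {
  "moves": [
    [[0,0,0],[0,0,0],0.05],
    [[0,0,0],[0,0,0],0.05],
    [[0,0,0],[0,0,0],0.05],
    [[0,0,0],[0,0,0],0.05],
    [[-0.001,-0.001,0.02],[0,0,0],0.05]
  ]
}}

```text
time: 4.8
tool_pos: [0.4824, -0.2836, 0.203]
tool_rot: [3.137, 0.003, 1.477]
contact_force: [0.5, 0.3, -1.1]
opening: 0.0357
grip_force: 0.0
```

Call:
{"fn": "arm_command", "kwargs": {
  "moves": [
    [[0,0,0.02],[0,0,0],0.05],
    [[0,0,0.04],[0,0,0],0.05],
    [[0,0,0.055],[0,0,0],0.05],
    [[0,0,0.067],[0,0,0],0.05],
    [[0,0,0.076],[0,0,0],0.05]
  ]
}}

```text
time: 5.3
tool_pos: [0.4809, -0.2826, 0.1241]
tool_rot: [-3.141, -0.0, 1.477]
contact_force: [0.1, -0.8, -0.3]
opening: 0.0498
grip_force: 0.0
```

Call:
{"fn": "arm_command", "kwargs": {
  "moves": [
    [[0,0,0],[0,0,0],0.03],
    [[0,0,0],[0,0,0],0.0],
    [[0,0,0],[0,0,0],0.0],
    [[0,0,0],[0,0,0],0.0],
    [[0,0,0],[0,0,0],0.0]
  ],
  "squeeze": 50
}}

```text
time: 5.8
tool_pos: [0.4812, -0.2828, 0.1254]
tool_rot: [3.141, 0.0, 1.477]
contact_force: [-0.0, 0.1, 2.4]
opening: 0.0156
grip_force: 50.0
```

Gripped: opening 15.6 mm, 50 N. I will lift slowly.

Call:
{"fn": "arm_command", "kwargs": {
  "moves": [
    [[0,0,-0.003],[0,0,0],0.0],
    [[0,0,-0.01],[0,0,0],0.0],
    [[0,0,-0.02],[0,0,0],0.0],
    [[0,0,-0.03],[0,0,0],0.0],
    [[0,0,-0.04],[0,0,0],0.0]
  ]
}}

```text
time: 6.3
tool_pos: [0.4812, -0.2828, 0.1661]
tool_rot: [3.141, 0.0, 1.477]
contact_force: [1.7, -0.4, -3.8]
opening: 0.0156
grip_force: 50.0
```

Call:
{"fn": "arm_command", "kwargs": {
  "moves": [
    [[0,0,-0.012],[0,0,0],0.0],
    [[0,0,-0.022],[0,0,0],0.0],
    [[0,0,-0.027],[0,0,0],0.0],
    [[0,0,-0.027],[0,0,0],0.0],
    [[0,0,-0.027],[0,0,0],0.0]
  ]
}}

```text
time: 6.8
tool_pos: [0.4809, -0.2825, 0.1916]
tool_rot: [-3.141, -0.0, 1.477]
contact_force: [-0.1, -0.4, -4.2]
opening: 0.0154
grip_force: 50.0
```

```bash
python3 - <<'E'
from h import *
m,a=snap('wrist','w4.png')
s=robot.observe();print(s['time'],s['contact_force'],s['torque'],s['tool_pos'],s['tool_rot'])
# predicted gate features if rigid grasp
dz=s['tool_pos'][2]-.1247
d=np.array([s['tool_pos'][0]-.481,s['tool_pos'][1]+.2827])
import fit
cv2.imwrite('pics/v4.png',cv2.resize(a[40:240,160:426,::-1],(798,600),interpolation=cv2.INTER_CUBIC))
o=np.array([.4887,-.2056]);
for X in ([*(o+d),.141+dz],[*(o+d),.041+dz]): print((proj(m,X)-[160,40])*3)
E
```

```text
6.85 [-0.45332162 -0.26248842 -4.12944385] [-0.0892257   0.07658343  0.0672085 ] [ 0.48074129 -0.2824504   0.19136603] [-3.14070967e+00 -6.65341825e-04  1.47682276e+00]
[ 0.4887 -0.2051 -1.6699] -95.67647174913118
[[ 0.106  -0.7384]
 [ 0.1234 -1.0232]
 [-0.0313 -0.4483]
 [-0.0379 -0.5901]
 [-0.3699 -0.6339]
 [ 0.103  -0.3549]]
gate_top [np.float64(0.48098703027091866), np.float64(-0.2827035025670421), 0.17800000000000002]
[ 0.605  -0.0267 -0.0965] -5.52691127327134
[[-0.0605 -0.7946]
 [ 0.435  -0.6751]
 [ 1.3996 -2.4222]
 [ 0.4547 -2.2896]
 [ 0.5662 -1.8437]
 [-1.0577 -0.7076]]
pintle [np.float64(0.6129905297614658), np.float64(0.055421803885749125), 0.145] keeper [np.float64(0.5970988402289191), np.float64(-0.1088111227879272), 0.172]
[0.4492 0.2867 0.    ] 0.0
[[ 0.457  -0.9112]
 [ 0.1428 -1.5498]]
pin [0.4492 0.2867 0.    ]
[291.7424 152.2632]
[292.4705 170.4065]
```

View pics/v4.png

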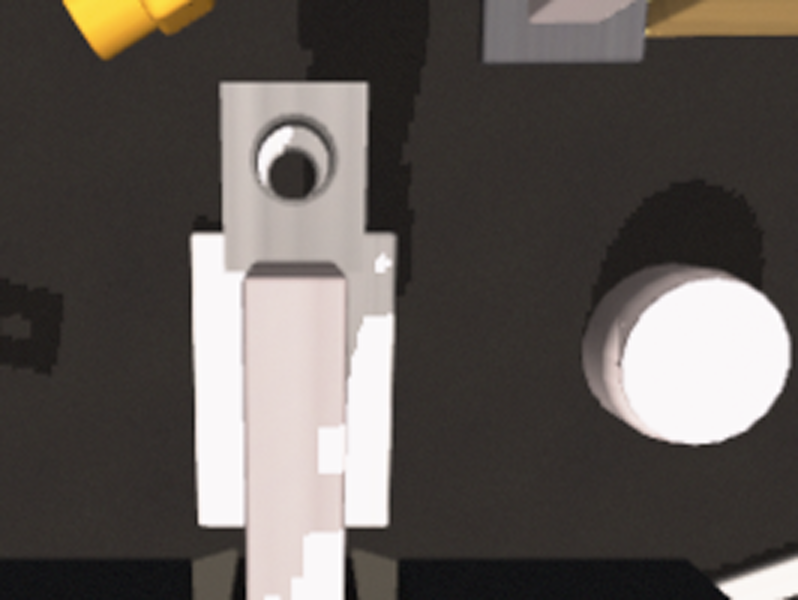

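The lifted gate hangs straight: its hole is at crop (294,158), predicted (292,152). I will carry it to in front of the hinge, turned ajar.

Call:
{"fn": "arm_command", "kwargs": {
  "moves": [
    [[0.015,-0.002,0],[0,0,0],0.0],
    [[0.045,-0.006,0],[0,0,0],0.0],
    [[0.08,-0.01,0],[0,0,0],0.0],
    [[0.115,-0.013,0],[0,0,0],0.0],
    [[0.15,-0.015,0],[0,0,0],0.0]
  ]
}}

```text
time: 7.35
tool_pos: [0.4794, -0.1296, 0.1916]
tool_rot: [-3.141, -0.001, 1.477]
contact_force: [0.6, 0.5, -4.0]
opening: 0.015
grip_force: 50.0
```

Call:
{"fn": "arm_command", "kwargs": {
  "moves": [
    [[0.035,-0.004,0],[0,0,0.12],0.0],
    [[0.07,-0.008,0],[0,0,0.24],0.0],
    [[0.1,-0.012,0],[0,0,0.36],0.0],
    [[0.12,-0.015,0],[0,0,0.46],0.0],
    [[0.13,-0.015,0],[0,0,0.5],0.0]
  ]
}}

```text
time: 7.85
tool_pos: [0.4762, 0.0017, 0.1917]
tool_rot: [-3.14, -0.0, 0.976]
contact_force: [1.1, -0.2, -3.8]
opening: 0.0158
grip_force: 50.0
```

Call:
{"fn": "arm_command", "kwargs": {
  "moves": [
    [[0,0,0],[0,0,0],0.0],
    [[0,0,0],[0,0,0],0.0],
    [[0,0,0],[0,0,0],0.0],
    [[0,0,0],[0,0,0],0.0],
    [[0,0,0],[0,0,0],0.0]
  ]
}}

```text
time: 8.35
tool_pos: [0.4774, -0.0016, 0.1918]
tool_rot: [-3.141, -0.0, 0.976]
contact_force: [0.4, 0.2, -4.7]
opening: 0.0155
grip_force: 50.0
```

```bash
python3 - <<'E'
from h import *
s=robot.observe();m,a=snap('wrist','w5.png')
import pickle;pickle.dump(m,open('w5.pkl','wb'));np.savez('w5s.npz',p=s['tool_pos'],r=s['tool_rot'])
print(s['time'],s['contact_force'],s['tool_pos'],s['tool_rot'])
for X in ([.613,.055,.167],[.613,.055,.067]): print(proj(m,X)*1.5625)
cv2.imwrite('pics/v5.png',cv2.resize(a[:,:,::-1],(800,600),interpolation=cv2.INTER_CUBIC))
E
```

```text
8.35 [ 0.3916944   0.17170081 -4.66317202] [ 0.47742489 -0.0016223   0.19184736] [-3.14145878e+00 -1.37798246e-05  9.76072034e-01]
[602.4927138   29.44576781]
[537.39377429  74.56677621]
```

View pics/v5.png

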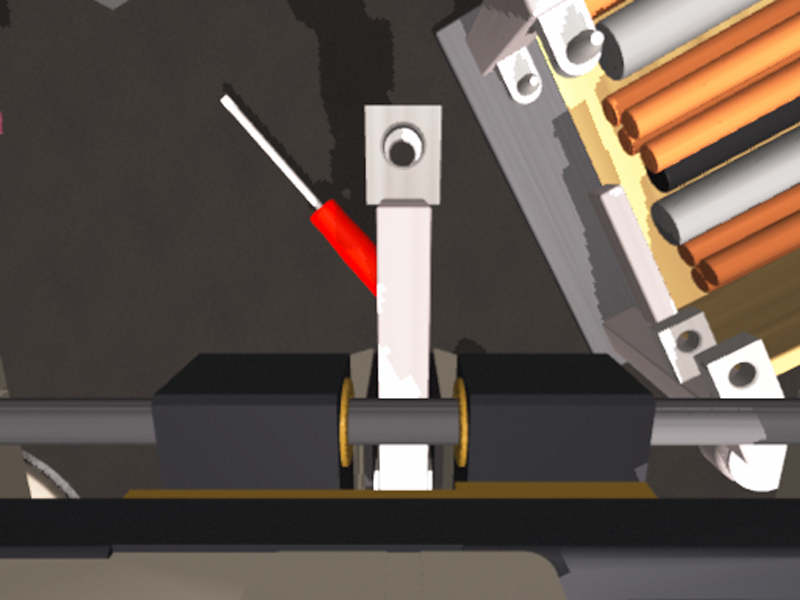

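The pintle tips are at (597,40) and (533,80), the keeper holes at (743,374) and (688,341), and the held socket hole at (403,148). I will fit everything from this one view.

```bash
cat > fit2.py <<'E'
from h import *
from scipy.optimize import least_squares
import pickle
np.set_printoptions(precision=4,suppress=True)
m=pickle.load(open('w5.pkl','rb'));S=np.load('w5s.npz')
px=lambda u,v:(np.array([u,v])+.5)/1.5625-.5
B=[((0,.0825,.167),(597,40)),((0,.0825,.067),(533,80)),((0,-.0825,.172),(743,374)),((0,-.0825,.126),(688,341))]
def P(p,X):
    c,s=np.cos(p[2]),np.sin(p[2]);return np.array([p[0]+c*X[0]-s*X[1],p[1]+s*X[0]+c*X[1],X[2]])
f=lambda p:np.concatenate([proj(m,P(p,X))-px(*uv) for X,uv in B])
r=least_squares(f,[.605,-.0267,-.0965]);q=r.x
if __name__=='__main__':
    print(q,np.degrees(q[2]));print(r.fun.reshape(-1,2))
    for X,uv in B: print(atz(m,*px(*uv),X[2])[:2])
    dz=S['p'][2]-.1247
    h1=atz(m,*px(403,148),.141+dz);h2=atz(m,*px(402,153),.041+dz);print('holes',h1,h2)
    pin=P(q,(0,.0825,.145));print('pintle',pin)
    R=Ro.from_euler('xyz',S['r']);print('hole in tool',R.inv().apply(h1-S['p']),'shift in tool',R.inv().apply(np.append((pin-h1)[:2],0)), R.inv().apply(np.append((pin-h2)[:2],0)))
    print('per-tip', R.inv().apply(np.append((atz(m,*px(597,40),.167)-h1)[:2],0)))
    gy=S['r'][2]-np.pi;print('ajar',(q[2]-np.pi/2)-gy)
E
python3 fit2.py
```

```text
[ 0.6028 -0.0285 -0.0787] -4.5096772689517595
[[-0.6554 -1.1243]
 [ 0.1672  0.3043]
 [ 0.1977  0.7483]
 [ 0.5151  0.6538]]
[0.6093 0.053 ]
[0.6093 0.0541]
[ 0.5964 -0.1101]
[ 0.5962 -0.1099]
holes [0.5206 0.0609 0.2081] [0.5208 0.0622 0.1081]
pintle [0.6093 0.0538 0.145 ]
hole in tool [ 0.076   0.0007 -0.0163] shift in tool [ 0.0438  0.0774 -0.    ] [ 0.0426  0.078  -0.    ]
per-tip [ 0.0432  0.0779 -0.    ]
ajar 0.5160155764199266
```

Call:
{"fn": "arm_command", "kwargs": {
  "moves": [
    [[0.01,0.018,0],[0,0,0],0.0],
    [[0.02,0.036,0],[0,0,0],0.0],
    [[0.03,0.054,0],[0,0,0],0.0],
    [[0.039,0.07,0],[0,0,0],0.0],
    [[0.0433,0.0777,0],[0,0,0],0.0]
  ]
}}

```text
time: 8.9
tool_pos: [0.5672, -0.0092, 0.1915]
tool_rot: [3.142, -0.0, 0.976]
contact_force: [0.6, 0.1, -3.2]
opening: 0.0152
grip_force: 50.0
```

Call:
{"fn": "arm_command", "kwargs": {
  "moves": [
    [[0,0,0],[0,0,0],0.0],
    [[0,0,0],[0,0,0],0.0],
    [[0,0,0],[0,0,0],0.0],
    [[0,0,0.008],[0,0,0],0.0],
    [[0,0,0.016],[0,0,0],0.0]
  ]
}}

```text
time: 9.4
tool_pos: [0.5657, -0.0086, 0.1756]
tool_rot: [3.141, -0.0, 0.977]
contact_force: [0.4, -0.0, -3.5]
opening: 0.0154
grip_force: 50.0
```

```bash
python3 - <<'E'
from h import *
import fit2
s=robot.observe();R=Ro.from_euler('xyz',s['tool_rot'])
print(s['contact_force'],s['tool_pos'],s['tool_rot'])
h=s['tool_pos']+R.apply([.0758,.0003,-.016]);pin=np.array([.6093,.0538,0])
print('residual tool axes',R.inv().apply(np.append((pin-h)[:2],0)))
E
```

```text
[ 0.4398 -0.031  -3.4683] [ 0.5657 -0.0086  0.1756] [ 3.1412 -0.0002  0.9769]
residual tool axes [0.0003 0.0009 0.    ]
```

Aligned within 1 mm. I will lower it gently while watching the force.

Call:
{"fn": "arm_command", "kwargs": {
  "moves": [
    [[0.0003,0.0008,0.003],[0,0,0],0.0],
    [[0.0003,0.0008,0.006],[0,0,0],0.0],
    [[0.0003,0.0008,0.009],[0,0,0],0.0],
    [[0.0003,0.0008,0.011],[0,0,0],0.0],
    [[0.0003,0.0008,0.013],[0,0,0],0.0]
  ]
}}

```text
time: 9.9
tool_pos: [0.567, -0.0089, 0.1628]
tool_rot: [3.141, -0.0, 0.977]
contact_force: [-0.3, 0.0, -4.2]
opening: 0.0157
grip_force: 50.0
```

Call:
{"fn": "arm_command", "kwargs": {
  "moves": [
    [[0,0,0.001],[0,0,0],0.0],
    [[0,0,0.002],[0,0,0],0.0],
    [[0,0,0.003],[0,0,0],0.0],
    [[0,0,0.004],[0,0,0],0.0],
    [[0,0,0.005],[0,0,0],0.0]
  ]
}}

```text
time: 10.4
tool_pos: [0.567, -0.0089, 0.1579]
tool_rot: [3.141, -0.0, 0.977]
contact_force: [0.0, -0.5, -3.8]
opening: 0.0156
grip_force: 50.0
```

Call:
{"fn": "arm_command", "kwargs": {
  "moves": [
    [[0,0,0.001],[0,0,0],0.0],
    [[0,0,0.002],[0,0,0],0.0],
    [[0,0,0.004],[0,0,0],0.0],
    [[0,0,0.006],[0,0,0],0.0],
    [[0,0,0.008],[0,0,0],0.0]
  ]
}}

```text
time: 10.9
tool_pos: [0.5669, -0.0089, 0.1497]
tool_rot: [-3.142, -0.0, 0.977]
contact_force: [0.1, 0.3, -3.3]
opening: 0.0154
grip_force: 50.0
```

Call:
{"fn": "arm_command", "kwargs": {
  "moves": [
    [[0,0,0.0006],[0,0,0],0.0],
    [[0,0,0.0012],[0,0,0],0.0],
    [[0,0,0.0018],[0,0,0],0.0],
    [[0,0,0.0024],[0,0,0],0.0],
    [[0,0,0.003],[0,0,0],0.0]
  ]
}}

```text
time: 11.4
tool_pos: [0.567, -0.0091, 0.1474]
tool_rot: [3.141, 0.0, 0.977]
contact_force: [-2.3, -0.8, 2.4]
opening: 0.0157
grip_force: 50.0
```

The sockets carry the weight at tool z≈0.1474, as predicted. I will swing it shut on an arc of 76 mm with a lighter grip.

Call:
{"fn": "arm_command", "kwargs": {
  "moves": [
    [[0,0,0],[0,0,0],0.0],
    [[0.0004,0.0076,0],[0,0,-0.1],0.0],
    [[0.0015,0.0151,0],[0,0,-0.2],0.0],
    [[0.0034,0.0225,0],[0,0,-0.3],0.0],
    [[0.006,0.0296,0],[0,0,-0.4],0.0]
  ],
  "squeeze": 15
}}

```text
time: 11.9
tool_pos: [0.5953, -0.0209, 0.1473]
tool_rot: [3.141, 0.0, 1.381]
contact_force: [-1.2, -1.1, -1.5]
opening: 0.0159
grip_force: 15.0
```

```bash
python3 - <<'E'
from h import *
import fit2
s=robot.observe();R=Ro.from_euler('xyz',s['tool_rot'])
print(s['contact_force'],s['torque'],s['tool_pos'],s['tool_rot'])
print('axis',s['tool_pos']+R.apply([.0758,.0003,0]),'left',(fit2.q[2]-np.pi/2)-(s['tool_rot'][2]-np.pi))
E
```

```text
[-1.2155 -1.1086 -1.508 ] [-0.2404  0.1428  0.0236] [ 0.5953 -0.0209  0.1473] [3.1408 0.0002 1.3807]
axis [0.6099 0.0535 0.1473] left 0.11136846793295851
```

Call:
{"fn": "arm_command", "kwargs": {
  "moves": [
    [[0.0001,0.0023,0],[0,0,-0.03],0.0],
    [[0.0002,0.0046,0],[0,0,-0.06],0.0],
    [[0.0003,0.0064,0],[0,0,-0.085],0.0],
    [[0.0004,0.008,0],[0,0,-0.105],0.0],
    [[0.0004,0.008,0],[0,0,-0.105],0.0]
  ]
}}

```text
time: 12.4
tool_pos: [0.603, -0.0218, 0.1472]
tool_rot: [3.141, 0.0, 1.482]
contact_force: [-0.3, -2.7, 1.8]
opening: 0.016
grip_force: 15.0
```

```bash
python3 - <<'E'
from h import *
s=robot.observe();R=Ro.from_euler('xyz',s['tool_rot']);m,a=snap('wrist','w6.png')
print(s['contact_force'],s['torque'],s['tool_pos'],s['tool_rot'])
print('axis',s['tool_pos']+R.apply([.0758,.0003,0]),'eye',s['tool_pos']+R.apply([-.0892,.0003,0]))
E
```

```text
[-0.30154209 -2.73624092  1.7730388 ] [-0.4458978   0.11224161  0.01947336] [ 0.6029622  -0.02175666  0.14723094] [3.14086231e+00 1.72360991e-04 1.48204767e+00]
axis [0.60997934 0.05371843 0.14721809] eye [ 0.59535503 -0.1106322   0.14724653]
```

The computed eye (0.5954,-0.1106) matches the keeper (0.596,-0.110), so the gate is shut. I will release, rise and go to the pin.

Call:
{"fn": "arm_command", "kwargs": {
  "moves": [
    [[0,0,0],[0,0,0],0.02],
    [[0,0,0],[0,0,0],0.03],
    [[0,0,0],[0,0,0],0.04],
    [[0,0,0],[0,0,0],0.05],
    [[0,0,0],[0,0,0],0.05]
  ]
}}

```text
time: 12.95
tool_pos: [0.6027, -0.0215, 0.1469]
tool_rot: [-3.142, -0.0, 1.482]
contact_force: [0.4, -0.3, -0.6]
opening: 0.0467
grip_force: 0.0
```

Call:
{"fn": "arm_command", "kwargs": {
  "moves": [
    [[0,0,-0.01],[0,0,0],0.05],
    [[0,0,-0.03],[0,0,0],0.06],
    [[0,0,-0.06],[0,0,0],0.07],
    [[0,0,-0.09],[0,0,0],0.07],
    [[0,0,-0.12],[0,0,0],0.07]
  ]
}}

```text
time: 13.45
tool_pos: [0.6026, -0.0216, 0.269]
tool_rot: [3.141, -0.0, 1.482]
contact_force: [-0.3, 0.4, -0.6]
opening: 0.0695
grip_force: 0.0
```

```bash
python3 - <<'E'
from h import *
s=robot.observe();m,a=snap('wrist','w7.png')
print(s['time'],s['contact_force'],s['tool_pos'],s['tool_rot'])
print(go([.447,.275,.22],1.49))
E
```

```text
13.45 [-0.32628022  0.44396284 -0.59105762] [ 0.60263254 -0.02159293  0.2689944 ] [ 3.14078469e+00 -1.18673144e-04  1.48176105e+00]
(array([ 0.2818, -0.1839,  0.0528]), array([ 0.01 ,  0.001, -0.008]))
```

Call:
{"fn": "arm_command", "kwargs": {
  "moves": [
    [[0.03,-0.018,0],[0,0,0],0.07],
    [[0.065,-0.042,0],[0,0,0],0.07],
    [[0.1,-0.065,0],[0,0,0],0.06],
    [[0.135,-0.088,0],[0,0,0],0.06],
    [[0.17,-0.11,0],[0,0,0],0.05]
  ]
}}

```text
time: 14.0
tool_pos: [0.5073, 0.1588, 0.2678]
tool_rot: [3.14, -0.001, 1.481]
contact_force: [1.3, 0.5, 0.1]
opening: 0.0558
grip_force: 0.0
```

Call:
{"fn": "arm_command", "kwargs": {
  "moves": [
    [[0.035,-0.022,0.01],[0,0,0],0.05],
    [[0.07,-0.046,0.025],[0,0,0],0.05],
    [[0.1,-0.066,0.04],[0,0,0],0.05],
    [[0.112,-0.074,0.05],[0,0,0],0.05],
    [[0.112,-0.074,0.05],[0,0,0],0.05]
  ]
}}

```text
time: 14.5
tool_pos: [0.4432, 0.2766, 0.2162]
tool_rot: [-3.14, 0.001, 1.485]
contact_force: [0.1, -0.5, 0.7]
opening: 0.0501
grip_force: 0.0
```

```bash
python3 - <<'E'
from h import *
s=robot.observe();m,a=snap('wrist','w8.png')
import pickle;pickle.dump(m,open('w8.pkl','wb'))
print(s['time'],s['tool_pos'],s['tool_rot'])
for X in ([.449,.2867,.12],[.449,.2867,.09]): print(proj(m,X)*1.5625)
b=cv2.imread('pics/raw_w7.png')
cv2.imwrite('pics/v8.png',np.hstack([cv2.resize(a[40:300,130:390,::-1],(400,400),interpolation=cv2.INTER_CUBIC),cv2.resize(b[0:240,136:376],(400,400),interpolation=cv2.INTER_CUBIC)]))
E
```

```text
14.5 [0.44317391 0.27657169 0.21619547] [-3.13992255e+00  7.86079019e-04  1.48472212e+00]
[410.17922924 269.01941549]
[409.59907666 260.0049991 ]
```

View pics/v8.png

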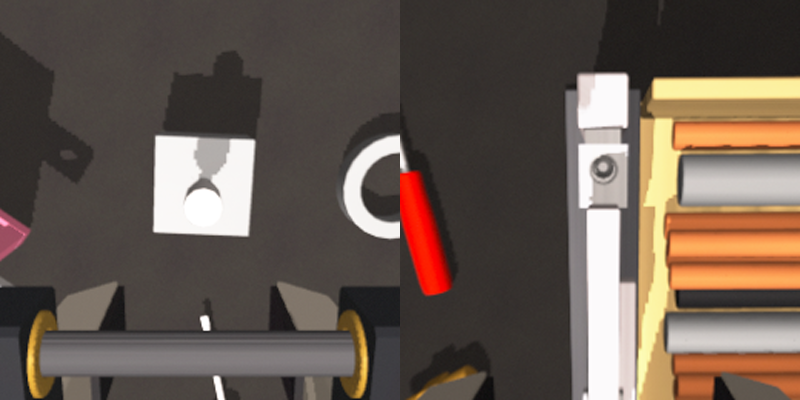

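The left crop shows the pin head at (202,208) over its block. The right crop shows the pintle inside the socket hole at (603,168), so the gate is hung.

```bash
python3 - <<'E'
from h import *
import pickle
m=pickle.load(open('w8.pkl','rb'));p=atz(m,261.2,175.1,.12);print(p)
print(go([*p[:2],.13],1.485))
E
```

```text
[0.44755355 0.28403296 0.12      ]
(array([0.0088, 0.0023, 0.087 ]), array([-0.   ,  0.001, -0.002]))
```

Call:
{"fn": "arm_command", "kwargs": {
  "moves": [
    [[0.004,0.001,0.02],[0,0,0],0.05],
    [[0.0088,0.0023,0.05],[0,0,0],0.05],
    [[0.0088,0.0023,0.087],[0,0,0],0.05],
    [[0.0088,0.0023,0.11],[0,0,0],0.05],
    [[0.0088,0.0023,0.12],[0,0,0],0.05]
  ]
}}

```text
time: 15.05
tool_pos: [0.4481, 0.2823, 0.0955]
tool_rot: [-3.14, 0.002, 1.48]
contact_force: [0.4, -0.9, -0.2]
opening: 0.0502
grip_force: 0.0
```

```bash
python3 - <<'E'
from h import *
s=robot.observe();print(s['contact_force'],s['tool_pos']);print(go([.4476,.284,.058]))
E
```

```text
[ 0.3570158  -0.85957192 -0.23959491] [0.44810583 0.28228622 0.0955107 ]
(array([ 0.0017, -0.0006,  0.0375]), array([-0.002,  0.002, -0.   ]))
```

Call:
{"fn": "arm_command", "kwargs": {
  "moves": [
    [[0.001,-0.0005,0.015],[0,0,0],0.05],
    [[0.001,-0.0005,0.028],[0,0,0],0.05],
    [[0.001,-0.0005,0.037],[0,0,0],0.05],
    [[0.001,-0.0005,0.037],[0,0,0],0.03],
    [[0.001,-0.0005,0.037],[0,0,0],0.0]
  ],
  "squeeze": 20
}}

```text
time: 15.55
tool_pos: [0.4481, 0.2851, 0.0608]
tool_rot: [3.14, -0.001, 1.481]
contact_force: [0.7, -0.1, -0.8]
opening: 0.0386
grip_force: 0.0
```

Call:
{"fn": "arm_command", "kwargs": {
  "moves": [
    [[0,0,0],[0,0,0],0.0],
    [[0,0,0],[0,0,0],0.0],
    [[0,0,0],[0,0,0],0.0],
    [[0,0,0],[0,0,0],0.0],
    [[0,0,0],[0,0,0],0.0]
  ],
  "squeeze": 30
}}

```text
time: 16.05
tool_pos: [0.4477, 0.2855, 0.0605]
tool_rot: [3.14, -0.001, 1.482]
contact_force: [-0.5, 0.1, 4.4]
opening: 0.023
grip_force: 30.0
```

Gripped the pin head (opening 23 mm). I will lift and carry it.

Call:
{"fn": "arm_command", "kwargs": {
  "moves": [
    [[0,0,-0.01],[0,0,0],0.0],
    [[0,0,-0.04],[0,0,0],0.0],
    [[0,0,-0.08],[0,0,0],0.0],
    [[0,0,-0.12],[0,0,0],0.0],
    [[0,0,-0.16],[0,0,0],0.0]
  ]
}}

```text
time: 16.55
tool_pos: [0.4464, 0.2849, 0.2216]
tool_rot: [-3.141, 0.001, 1.482]
contact_force: [1.2, 0.2, -1.0]
opening: 0.0229
grip_force: 30.0
```

Call:
{"fn": "arm_command", "kwargs": {
  "moves": [
    [[-0.02,0,-0.03],[0,0,0],0.0],
    [[-0.05,0.01,-0.05],[0,0,0],0.0],
    [[-0.085,0.02,-0.05],[0,0,0],0.0],
    [[-0.12,0.03,-0.05],[0,0,0],0.0],
    [[-0.155,0.04,-0.05],[0,0,0],0.0]
  ]
}}

```text
time: 17.05
tool_pos: [0.4727, 0.126, 0.2703]
tool_rot: [-3.141, 0.0, 1.482]
contact_force: [0.7, -0.3, -1.5]
opening: 0.0229
grip_force: 30.0
```

```bash
python3 - <<'E'
from h import *
s=robot.observe();print(s['contact_force'],s['opening'],s['tool_pos'],s['tool_rot']);print(go([.5965,-.1085,.25],1.482))
E
```

```text
[ 0.67399368 -0.28122494 -1.50108948] 0.022934556648393663 [0.47274033 0.12596921 0.27030766] [-3.14120637e+00  8.08324205e-06  1.48232829e+00]
(array([-0.2226,  0.144 ,  0.0203]), array([-0.,  0.,  0.]))
```

Call:
{"fn": "arm_command", "kwargs": {
  "moves": [
    [[-0.034,0.022,0],[0,0,0],0.0],
    [[-0.068,0.044,0],[0,0,0],0.0],
    [[-0.102,0.066,0],[0,0,0],0.0],
    [[-0.136,0.088,0],[0,0,0],0.0],
    [[-0.166,0.107,0],[0,0,0],0.0]
  ]
}}

```text
time: 17.55
tool_pos: [0.5652, -0.0494, 0.2699]
tool_rot: [-3.141, -0.0, 1.481]
contact_force: [1.0, -0.2, -0.8]
opening: 0.0227
grip_force: 30.0
```

Call:
{"fn": "arm_command", "kwargs": {
  "moves": [
    [[-0.025,0.016,0],[0,0,0],0.0],
    [[-0.045,0.03,0],[0,0,0],0.0],
    [[-0.0566,0.037,0],[0,0,0],0.0],
    [[-0.0566,0.037,0],[0,0,0],0.0],
    [[-0.0566,0.037,0],[0,0,0],0.0]
  ]
}}

```text
time: 18.05
tool_pos: [0.5964, -0.1064, 0.2698]
tool_rot: [-3.141, -0.001, 1.482]
contact_force: [-0.5, 0.9, -1.0]
opening: 0.023
grip_force: 30.0
```

```bash
python3 - <<'E'
from h import *
s=robot.observe();m,a=snap('wrist','w9.png')
print(s['time'],s['contact_force'],s['opening'],s['tool_pos'],s['tool_rot']);print(go([.5965,-.1085,.24],1.482))
# where should keeper hole, pin tip be in the wrist picture
dz=s['tool_pos'][2]-.0605
for n,X in (('keeper',[.5963,-.11,.172]),('tip',[s['tool_pos'][0],s['tool_pos'][1]-.0015,.010+dz]),('collar',[s['tool_pos'][0],s['tool_pos'][1]-.0015,.09+dz])): print(n,proj(m,X))
cv2.imwrite('pics/v9.png',cv2.resize(a[140:260,180:340,::-1],(800,600),interpolation=cv2.INTER_CUBIC))
E
```

```text
18.05 [-0.47101869  0.92809421 -0.96408358] 0.023038291665342717 [ 0.59637703 -0.10642094  0.26984036] [-3.14068592e+00 -7.55273216e-04  1.48208679e+00]
(array([-0.0024,  0.0003,  0.0301]), array([-0.   , -0.001,  0.001]))
keeper [257.37592303 186.69685063]
tip [257.12150148 198.25917717]
collar [256.71383835 237.27820415]
```

View pics/v9.png

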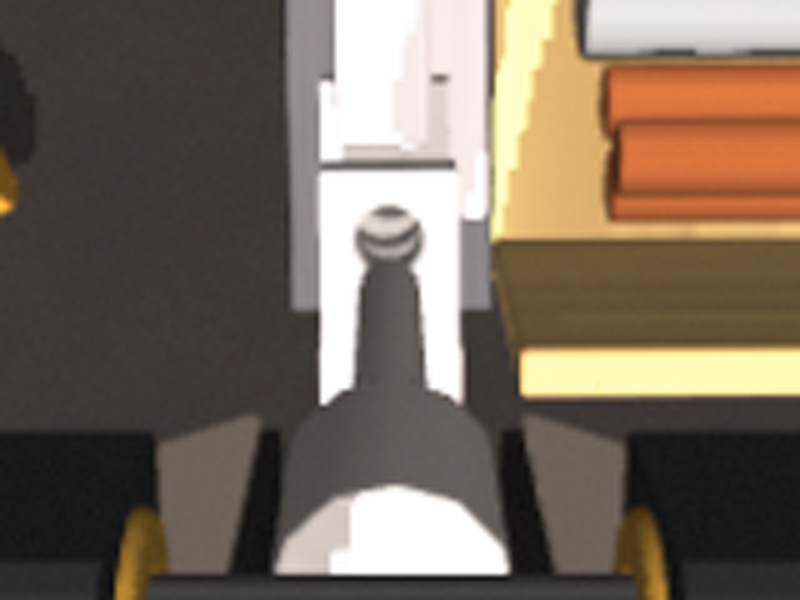

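The last view shows the keeper hole at (389,237), where it was predicted, with the pin tip just below it at (388,262) and well aligned sideways. A shift of about −3 mm along tool x puts the tip over the hole; then I lower.

Call:
{"fn": "arm_command", "kwargs": {
  "moves": [
    [[-0.003,0,0.005],[0,0,0],0.0],
    [[-0.003,0,0.015],[0,0,0],0.0],
    [[-0.003,0,0.028],[0,0,0],0.0],
    [[-0.003,0,0.036],[0,0,0],0.0],
    [[-0.003,0,0.04],[0,0,0],0.0]
  ]
}}

```text
time: 18.6
tool_pos: [0.596, -0.1098, 0.2286]
tool_rot: [-3.14, -0.001, 1.482]
contact_force: [1.1, 0.6, -1.1]
opening: 0.0231
grip_force: 30.0
```

Call:
{"fn": "arm_command", "kwargs": {
  "moves": [
    [[0,0,0.002],[0,0,0],0.0],
    [[0,0,0.005],[0,0,0],0.0],
    [[0,0,0.008],[0,0,0],0.0],
    [[0,0,0.011],[0,0,0],0.0],
    [[0,0,0.013],[0,0,0],0.0]
  ]
}}

```text
time: 19.1
tool_pos: [0.5966, -0.1102, 0.2167]
tool_rot: [3.142, -0.0, 1.482]
contact_force: [0.2, -0.8, -2.3]
opening: 0.0238
grip_force: 30.0
```

```bash
python3 - <<'E'
from h import *
s=robot.observe();print(s['time'],s['contact_force'],s['torque'],s['opening'],s['tool_pos'],s['tool_rot'],s['tool_pos'][2]-.0505)
E
```

```text
19.1 [ 0.17629867 -0.75087222 -2.27255482] [-0.13573076  0.03926469  0.00576852] 0.0238047096318393 [ 0.59659931 -0.11024507  0.21672344] [ 3.14157965e+00 -9.76593119e-05  1.48179082e+00] 0.1662234379752286
```

Tip at z≈0.166, inside the ear with no contact. I will continue.

Call:
{"fn": "arm_command", "kwargs": {
  "moves": [
    [[0,0,0.003],[0,0,0],0.0],
    [[0,0,0.006],[0,0,0],0.0],
    [[0,0,0.009],[0,0,0],0.0],
    [[0,0,0.012],[0,0,0],0.0],
    [[0,0,0.014],[0,0,0],0.0]
  ]
}}

```text
time: 19.6
tool_pos: [0.5965, -0.1103, 0.2026]
tool_rot: [-3.141, 0.0, 1.482]
contact_force: [-0.8, -0.7, -0.9]
opening: 0.0231
grip_force: 30.0
```

Call:
{"fn": "arm_command", "kwargs": {
  "moves": [
    [[0,0,0.003],[0,0,0],0.0],
    [[0,0,0.006],[0,0,0],0.0],
    [[0,0,0.009],[0,0,0],0.0],
    [[0,0,0.012],[0,0,0],0.0],
    [[0,0,0.014],[0,0,0],0.0]
  ]
}}

```text
time: 20.1
tool_pos: [0.5965, -0.1102, 0.1886]
tool_rot: [-3.141, -0.0, 1.482]
contact_force: [-0.3, -0.1, -0.3]
opening: 0.0229
grip_force: 30.0
```

Call:
{"fn": "arm_command", "kwargs": {
  "moves": [
    [[0,0,0.003],[0,0,0],0.0],
    [[0,0,0.006],[0,0,0],0.0],
    [[0,0,0.009],[0,0,0],0.0],
    [[0,0,0.012],[0,0,0],0.0],
    [[0,0,0.014],[0,0,0],0.0]
  ]
}}

```text
time: 20.6
tool_pos: [0.5966, -0.1102, 0.1746]
tool_rot: [-3.141, -0.0, 1.482]
contact_force: [-0.2, -0.1, -1.5]
opening: 0.0229
grip_force: 30.0
```

Call:
{"fn": "arm_command", "kwargs": {
  "moves": [
    [[0,0,0.003],[0,0,0],0.0],
    [[0,0,0.006],[0,0,0],0.0],
    [[0,0,0.009],[0,0,0],0.0],
    [[0,0,0.012],[0,0,0],0.0],
    [[0,0,0.014],[0,0,0],0.0]
  ]
}}

```text
time: 21.1
tool_pos: [0.5965, -0.1102, 0.1605]
tool_rot: [-3.141, -0.0, 1.482]
contact_force: [0.2, -1.0, -0.3]
opening: 0.0231
grip_force: 30.0
```

Call:
{"fn": "arm_command", "kwargs": {
  "moves": [
    [[0,0,0.003],[0,0,0],0.0],
    [[0,0,0.006],[0,0,0],0.0],
    [[0,0,0.009],[0,0,0],0.0],
    [[0,0,0.012],[0,0,0],0.0],
    [[0,0,0.014],[0,0,0],0.0]
  ]
}}

```text
time: 21.6
tool_pos: [0.5965, -0.1102, 0.1465]
tool_rot: [-3.141, -0.0, 1.482]
contact_force: [-0.6, -0.9, 0.1]
opening: 0.0231
grip_force: 30.0
```

Call:
{"fn": "arm_command", "kwargs": {
  "moves": [
    [[0,0,0.001],[0,0,0],0.0],
    [[0,0,0.002],[0,0,0],0.0],
    [[0,0,0.003],[0,0,0],0.0],
    [[0,0,0.0035],[0,0,0],0.0],
    [[0,0,0.0035],[0,0,0],0.0]
  ]
}}

```text
time: 22.1
tool_pos: [0.5966, -0.1103, 0.1434]
tool_rot: [3.142, -0.0, 1.482]
contact_force: [-0.1, -1.5, -1.2]
opening: 0.0233
grip_force: 30.0
```

Call:
{"fn": "arm_command", "kwargs": {
  "moves": [
    [[0,0,0.0005],[0,0,0],0.0],
    [[0,0,0.001],[0,0,0],0.0],
    [[0,0,0.0015],[0,0,0],0.0],
    [[0,0,0.002],[0,0,0],0.0],
    [[0,0,0.002],[0,0,0],0.0]
  ]
}}

```text
time: 22.6
tool_pos: [0.5968, -0.1102, 0.1428]
tool_rot: [3.14, 0.0, 1.482]
contact_force: [-4.0, 0.2, 8.7]
opening: 0.0229
grip_force: 30.0
```

Contact at 0.1428: the collar is on the ear. I will release and rise.

Call:
{"fn": "arm_command", "kwargs": {
  "moves": [
    [[0,0,-0.001],[0,0,0],0.03],
    [[0,0,-0.001],[0,0,0],0.04],
    [[0,0,-0.001],[0,0,0],0.05],
    [[0,0,-0.001],[0,0,0],0.05],
    [[0,0,-0.001],[0,0,0],0.05]
  ]
}}

```text
time: 23.1
tool_pos: [0.5966, -0.1102, 0.1422]
tool_rot: [-3.141, -0.0, 1.482]
contact_force: [-0.5, -0.0, -0.1]
opening: 0.0493
grip_force: 0.0
```

Call:
{"fn": "arm_command", "kwargs": {
  "moves": [
    [[0,0,-0.01],[0,0,0],0.05],
    [[0,0,-0.03],[0,0,0],0.05],
    [[0,0,-0.06],[0,0,0],0.05],
    [[0,0,-0.09],[0,0,0],0.05],
    [[0,0,-0.1],[0,0,0],0.05]
  ]
}}

```text
time: 23.6
tool_pos: [0.598, -0.1106, 0.2466]
tool_rot: [3.135, 0.001, 1.482]
contact_force: [-0.3, 0.6, -0.1]
opening: 0.0502
grip_force: 0.0
```

```bash
python3 - <<'E'
from h import *
s=robot.observe();m,a=snap('wrist','w10.png')
print(s['time'],s['contact_force'],s['opening'],s['tool_pos'])
# check head: bright blob near prediction (head top z=.202)
c=proj(m,[.5963,-.11,.202]);print('head pred',c)
c2=proj(m,[.5963,-.11,.187]);print(c2)
x,y=c.astype(int);g=a.mean(2).astype(int)
for v in range(y-24,y+26,4): print(v,g[v,x-30:x+31:4])
for X in ([.6099,.0537,.163],): print('socket hole',proj(m,X))
E
```

```text
23.6 [-0.31974882  0.5694663  -0.13620153] 0.0501699767659722 [ 0.59800893 -0.11062673  0.24657223]
head pred [254.26845803 197.796635  ]
[254.3441023  192.83140734]
173 [ 52  52  51 128 105  81  82  81  80  81  82  86 229 128 223 167]
177 [ 51  52  51 129 251 246 185 113  79 147 197 194 229 126 197 166]
181 [ 52  50  52 129 250 186  68  74  82  86  86 193 252 122 176 166]
185 [ 53  52  52 128 249  71 117 233 251 219  94 137 125 134 175 166]
189 [ 51  53  54 129 249 181 252 252 252 252 252  91 125 115  72  72]
193 [ 51  52  55 129 243 252 252 252 252 252 252 251 123  86  77  77]
197 [ 51  51  52 129 201 252 252 252 252 252 252 252 124  95  74  73]
201 [ 50  52  50 130 246 252 252 252 252 252 252 251 124  77  67  73]
205 [ 52  51  51  52 241 252 252 252 252 252 252 239  54  52  74  71]
209 [ 52  51  52  52 237 252 252 252 252 252 252 252  53  52  73  71]
213 [ 51  51  52  54 241 252 252 252 252 252 252 252  53  53  59 170]
217 [ 54  53  51  52 248 252 252 252 252 252 252 252  51  52  52 219]
221 [ 54  53  52  53 246 252 252 252 252 252 252 252  51  51  52 219]
socket hole [252.88124371 -22.07031883]
```

The head is where it belongs: centre u≈255 against 254 predicted, top edge v≈184 against 182.

```bash
python3 -c "
from cell import robot
print(robot.hand_in())"
```

```text
the job is handed in; nothing more can be done
None
```

The gate is hung on both pintles and swung shut, the pin is home in the keeper, and I handed the job in at about 24 s; the hand-in gave no verdict, so I don't know the result.

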